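Lower a bench lift behind a locked valve hood

ROBOT

A 6-joint arm with a two-finger parallel gripper is mounted at the origin on the work surface. World frame = base frame: x ahead of the robot, y to its left, z up, the work surface at z = 0. Lengths are in m, angles in rad, forces in N, time in s.
With the tool pointing down it reaches from about 0.3 to 0.875 m from the base axis. Payload 6.4 kg.
Tool frame: the origin (TCP) lies midway between the tips of the shut fingers; the grasp point (between the pads) lies 19 mm behind it; z points along the fingers, y is the line along which they close (so a half turn about z gives the same grasp; the last joint's range is limited). The gripper opens to 85 mm and grips with 20 to 120 N. Pads are 22 mm wide; open, the fingers measure 114 mm over their backs; the gripper's body (76 mm by 85 mm) begins 54 mm behind the grasp point. The pads swing forward as they close: fully open they stand 13 mm farther back than shut.
Start: joints at [0.977, 0.181, 1.607, -0, 1.354, -0.206], TCP at [0.217, 0.532, 0.231] pointing down, gripper open.
Joint ranges: [-2.99, 2.99], [-0.89, 2.07], [0.3, 2.58], [-1.14, 4.28], [0, 2.63], [-3.12, 3.12]. Speed limits (rad/s): [2.57, 2.57, 3.01, 3.14, 3.14, 3.14].

INTERFACE

Orientations are given as a unit quaternion [w, x, y, z].
In Python, from bench import status, camera, ctrl gives the robot as it stands. The module is installed in compiled form; this text tells all that it offers.
- The arm moves only by the shell command python3 -m handwheel 'ROWS'. ROWS is JSON, a list that holds one entry, the list of rows, each a list of 7 numbers: the opening, from -1 (shut) to 1 (fully open), then the shift along the tool's x, y, z in cm, then the turn, a rotation vector about the tool's x, y, z in degrees. A call has 1 to 10 rows; each row is the pose to reach, as a shift and turn from the pose commanded when the call began, along the tool's axes at that moment; what a row does not reach only later rows make up. A row lasts 1/8 s, in which the tool goes at most 62.5 mm and 10.7 degrees, less where a joint would pass 70% of its speed; a pose out of reach is approached as far as the arm can. A call with a gripper value outside its range is refused whole. The fingers move at their own pace and stop on an object; the grip force is fixed at half the most. Time passes only in rows, so rows that repeat a pose let the fingers close. It gives the time, the measured TCP pose, the force, the opening and the grip force at its end, in the units of the state.
- status.get_obs(): the state, without advancing time (a new reading comes with each control period).
- camera(name): name is "scene" or "top" or "wrist"; returns a dict with "frame" (420x560x3 uint8, blue, green, red), "depth" (420x560 float32, m along the optical axis (not along the pixel's ray), 0 where there is no reading), "fx", "fy", "cx", "cy" (pixels), "extrinsics" (4x4, takes a point from camera to world coordinates); the wrist camera has in their place "hand_eye" (4x4, takes a point from camera to tool coordinates, whose origin is the TCP and whose axes are the flange's). Camera axes: x right, y down, z forward; pixel columns grow to the right and rows downward; lengths in m; the calibration is good to about 2 mm. A picture is of the moment at which its call begins: read the wrist's pose just before it.
- ctrl.hand_in(): hands the job in; it is judged then, once.
The state is a dict: "time_s": time; "q": joint angles; "dq": joint speeds; "joint_efforts": joint torques, N m; "eef_pos": TCP position; "eef_rot": TCP orientation; "wrist_force": force on the tool from outside, world axes, zero at the start; "torque": the same for the moment, N m; "opening": opening from 0.0 (shut) to 1.0 (fully open); "grasp_force": force on a finger pad.
Only numpy, scipy, OpenCV 4.12 (cv2) and the standard library are available. Lean on these libraries where they do the work, as an engineer would, in place of code of your own. Each camera call takes 0.05 s, during which the arm holds its last target. There are 200 camera calls.

TASK

Bring the pump body down on the hydraulic bench lift. With the flat-blade key, never with bare fingers, give the slotted fastener its quarter turn anticlockwise to unlock the hood, put the key back upright in the stand it came from, and slide the hood fully open; then crack the winged release valve anticlockwise, well under a quarter turn, so that the lift table sinks slowly all the way down with the pump body standing on it. Leave the other tools and parts where they are.

Things in the scene. Friction and masses are not known exactly. Their poses are not given: they have to be found in the camera images.
- blade_key_center (a point): Loose flat-blade key, 106 mm tall, upright in its stand; point half-way up, z up, x along its broad side. Steel blade 36 (x) x 5 mm (y), 45 mm long, tip 53 mm below this point (last 4 mm only 3 thick); collar plate 66 x 42 mm, 8 to 2 mm below this point; black flat handle 50 (x) x 12 mm (y), up to 53 mm above this point, gripped across its 12 mm. 0.16 kg.
- key_stand: Wooden stand of the blade key, fixed on the bench; origin under its centre, z up. Foot 100 x 80 x 10 mm; on it an open-topped box 58 (x) x 31 mm, rim 60 mm up, opening 44 x 17 mm. The collar rests on the rim, blade inside, key's x along the stand's x, key's centre 68 mm above the bench. It and a like stand with the round key swap places, left of the lift.
- round_key_center (a point): The other key, not wanted: like the flat-blade key in size and with the same collar, but with a round 30 mm handle and a round 15 mm shank; stands in the other stand. The point is its centre. Leave it.
- latch: Slotted head of the fastener, a steel disc 54 mm across on a block front left on the housing. Origin on its axis at its underside; top face 20 mm up. Slot right across along this frame's x, 9 mm wide, 12 mm deep, 2 mm play each side of the blade (0.12 rad). Locked: x along the housing's x (0 to 0.05 rad); turns anticlockwise from above to a stop at 1.57 rad; about 0.1 N m; hood free from 1 rad.
- hood_grip (a point): Centre of the black upright grip plate on the hood: 64 mm long (x), 12 mm thick (y), 45 mm tall (the hood's top is 22 mm below this point). y is the direction in which the hood opens. The hood is an aluminium channel 112 (x) x 116 (y) mm, covering the valve; its top is 118 mm above the bench.
- hood (a joint): How far the hood has slid open, in m: 0 closed, 0.12 fully open (stop). Needs about 2 N, stays where left.
- valve_wing (a point): Centre of the wing of the release valve, on its turning axis, under the hood until that is slid away. Wing 52 mm long (y of this frame), 14 mm thick (x), 30 mm tall (15 mm up and down from this point), 90 mm above the bench; the housing's deck is 40 mm below this point.
- valve (a joint): Valve angle in rad: 0 closed, grows anticlockwise seen from above; takes about 0.06 N m and stays where left. From about 0.35 rad on the lift sinks by itself at 15 to 30 mm/s whatever the opening. Opening beyond 1.3 rad is too far.
- ram (a joint): How far the lift table has sunk, in m: 0 raised, 0.06 at the bottom.
- table_top (a point): Centre of the top face of the lift table, a steel plate 150 x 130 x 12 mm, at the right end of the housing; 162 mm above the bench when raised.
- pump_center (a point): Centre of the pump body that stands loose on the lift table: dark cast part with two bores, 110 x 85 mm, 80 mm tall, the point half-way up, about 0.8 kg; z up.
- unit: Grey housing of the lift, fixed to the bench; origin on the bench under the valve's axis, z up, y towards where the hood opens. It spans x -125 to 70 mm and y -320 to 185 mm, 50 mm high; the fastener's block at (-88, 64) mm rises to 95 mm, lift table and pump body at (0, -240) mm.
- bearing: Steel bearing ring 54 mm across, 14 mm high, loose on the housing's deck between valve and lift table; leave it.
- wrench: Loose wrench 190 mm long on the bench; leave it.
- hammer: Loose hammer 260 mm long at the back; leave it.
- driver: Loose screwdriver 200 mm long at the left; leave it.
- oil: Loose white oil bottle 60 mm across, 160 mm tall, far right; leave it.
- tin: Loose steel cup 80 mm across, 90 mm tall, front left; leave it.
- flange: Loose dark flange 90 mm across, 45 mm tall, at the back; leave it.

How it is judged:
By the outcome, as a careful person would: the job done as asked, in the order asked, and still so for the second after the job is handed in, with the robot touching nothing.
It also fails if it takes over 72 s, if anything falls off the work surface, if the arm or the gripper's body presses on something with over 40 N, if the wrist force passes 120 N, or if a joint passes its speed limit or range.

## Working session

There is one attempt and no reset: what is moved stays moved. The work goes in short steps, Python scripts to look and compute and a shell command to move; the robot and the scene stay as the last step left them, time stands still between calls to the robot, and variables do not carry over. Pictures are saved under pics/ and viewed, at most 10 in all, crops included, and the job is handed in when it is done.

```bash
mkdir -p pics; cat > h.py <<'E'
import numpy as np, cv2
from bench import status, camera, ctrl
from scipy.spatial.transform import Rotation as R
def pose():
    s=status.get_obs(); q=s['eef_rot']; T=np.eye(4); T[:3,:3]=R.from_quat([q[1],q[2],q[3],q[0]]).as_matrix(); T[:3,3]=s['eef_pos']; return T
def cam(n):
    T=pose(); c=camera(n); c['E']=T@c['hand_eye'] if n=='wrist' else np.array(c['extrinsics']); return c
def pts(c):
    v,u=np.mgrid[:420,:560]; d=c['depth']
    P=np.stack([(u-c['cx'])/c['fx']*d,(v-c['cy'])/c['fy']*d,d],-1)
    W=P@c['E'][:3,:3].T+c['E'][:3,3]; W[d==0]=np.nan; return W
def save(c,n): cv2.imwrite('pics/'+n,c['frame'])
E
python3 - <<'E'
from h import *
for n in('scene','top'):
    c=cam(n); save(c,n+'1.png'); np.save(n+'1.npy',pts(c)); print(n,np.round(c['E'],3).tolist())
s=status.get_obs();print(s)
E
```

```text
scene [[0.395, 0.5, -0.771, 1.696], [0.919, -0.213, 0.333, -0.511], [0.002, -0.84, -0.543, 0.95], [0.0, 0.0, 0.0, 1.0]]
top [[-0.024, -0.988, 0.149, 0.359], [-1.0, 0.023, -0.009, -0.019], [0.005, -0.15, -0.989, 1.35], [0.0, 0.0, 0.0, 1.0]]
{'time_s': 0.1, 'q': array([ 9.76689854e-01,  1.81446966e-01,  1.60785084e+00,  1.95803767e-05,
        1.35379302e+00, -2.06291527e-01]), 'dq': array([-0.00114794,  0.00092343, -0.00254986,  0.00097266, -0.00093794,
       -0.0011066 ]), 'joint_efforts': array([ 3.77252545e-04, -4.45873654e+01, -3.52238703e+01, -3.72391369e-04,
        4.01185127e-03, -1.92421362e-05]), 'eef_pos': array([0.21715479, 0.5319184 , 0.23051299]), 'eef_rot': array([-3.00648096e-04,  1.92696619e-01,  9.81258096e-01, -6.86169961e-04]), 'wrist_force': array([ 1.28914656, -0.12421688,  0.0075004 ]), 'torque': array([-0.01374954, -0.02219281, -0.08224483]), 'grasp_force': 0.0, 'opening': 1.0002418358889562}
```

View pics/scene1.png

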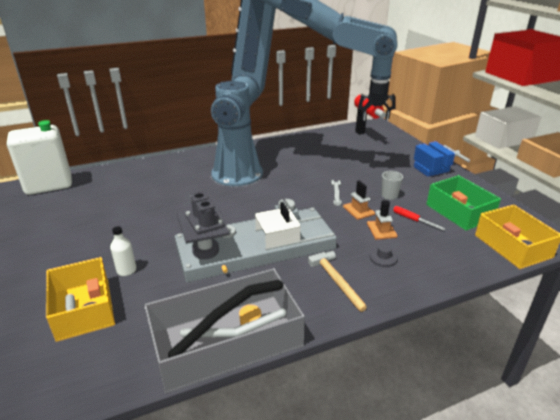

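View pics/top1.png

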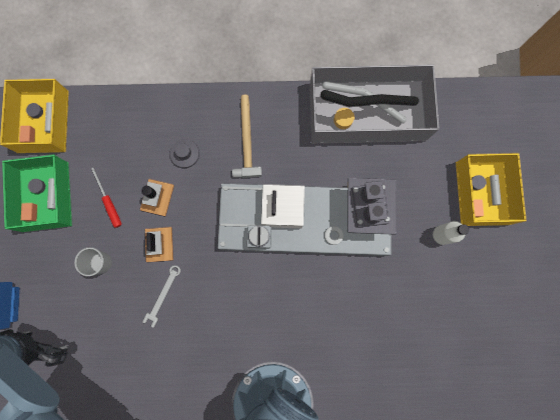

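The scene view shows both keys in orange stands, with the flat-blade key nearer the robot. The top view has that key at about (154,243), the latch at (259,237) with its slot vertical in the image, the hood grip at (272,203), and the pump at (372,205). Next I'll measure these from the depth data.

```bash
python3 - <<'E'
from h import *
W=np.load('top1.npy')
def rect(name,u0,u1,v0,v1,z0,z1):
    w=W[v0:v1,u0:u1].reshape(-1,3); w=w[(w[:,2]>z0)&(w[:,2]<z1)]
    if len(w)<5: print(name,len(w));return
    r=cv2.minAreaRect((w[:,:2]*1000).astype(np.float32)); print(name,len(w),'c',np.round(r[0],1),'size',np.round(r[1],1),'ang',round(r[2],1),'z',np.round(np.median(w[:,2]),4))
rect('keytop',135,180,222,268,.1,.14)
rect('collar',135,180,222,268,.05,.08)
rect('foot',135,180,222,268,.004,.02)
rect('roundtop',135,180,175,220,.1,.14)
rect('latch',240,280,220,255,.108,.125)
rect('grip',255,310,180,235,.14,.18)
rect('hoodtop',255,310,180,235,.112,.123)
rect('deck',210,400,175,262,.045,.055)
rect('table',335,405,170,240,.15,.17)
rect('pump',335,405,170,240,.225,.26)
E
```

```text
keytop 108 c [466.7 330.4] size [47.4 13.4] ang 2.9 z 0.1181
collar 205 c [467.7 330.3] size [65.7 42.2] ang 1.8 z 0.0646
foot 532 c [467.5 329.8] size [126.7 133. ] ang 86.9 z 0.0083
roundtop 104 c [609.1 337.6] size [27.7 26.8] ang 89.4 z 0.1187
latch 337 c [493.2  13.7] size [53.9 95.8] ang 51.3 z 0.1143
grip 106 c [560.9 -16.8] size [10.9 62.2] ang 88.5 z 0.1617
hoodtop 1548 c [546.8 -33.8] size [129.9 141.9] ang 85.9 z 0.1167
deck 6146 c [ 529.3 -107.4] size [503.9 194.9] ang 86.6 z 0.049
table 1378 c [ 546.7 -281.5] size [131.1 150.9] ang 86.7 z 0.1594
pump 668 c [ 544.9 -274.2] size [101.1  46.5] ang 4.9 z 0.2394
```

```bash
cat >> h.py <<'E'
def rows(x,y,z,yaw):
    """target TCP mm, tool-y axis direction = world +y turned ccw by yaw deg -> shift cm, rotvec deg (modulo nothing)"""
    T=pose(); a=np.radians(yaw); ty=np.array([-np.sin(a),np.cos(a),0]); tz=np.array([0,0,-1.]); G=np.stack([np.cross(ty,tz),ty,tz],1)
    d=T[:3,:3].T@(np.array([x,y,z])/1000-T[:3,3])*100; r=R.from_matrix(T[:3,:3].T@G).as_rotvec(degrees=True)
    print('shift',np.round(d,2),'turn',np.round(r,1))
E
python3 -c "
from h import *
rows(467,330.3,245,182.3)
rows(467,330.3,245,2.3)"
```

```text
shift [-30.75  -9.22  -1.45] turn [-1.000e-01  1.000e-01  1.555e+02]
shift [-30.75  -9.22  -1.45] turn [ -0.1  -0.  -24.5]
```

```bash
python3 -m handwheel '[[[1,-3,-1,-1,0,0,10],[1,-8,-2.5,-1.4,0,0,20],[1,-13,-4,-1.4,0,0,30],[1,-18,-5.5,-1.4,0,0,40],[1,-23,-7,-1.4,0,0,50],[1,-27,-8,-1.4,0,0,60],[1,-30,-9,-1.4,0,0,70],[1,-30.7,-9.2,-1.4,0,0,80],[1,-30.7,-9.2,-1.4,0,0,90],[1,-30.7,-9.2,-1.4,0,0,100]]]'
python3 -m handwheel '[[[1,0,0,0,0,0,10],[1,0,0,0,0,0,20],[1,0,0,0,0,0,30],[1,0,0,0,0,0,40],[1,0,0,0,0,0,50],[1,0,0,0,0,0,55.4],[1,0,0,0,0,0,55.4],[1,0,0,0,0,0,55.4]]]'
python3 - <<'E'
from h import *
c=cam('wrist'); save(c,'w1.png'); W=pts(c); np.save('w1.npy',W)
def rect(name,z0,z1):
    m=(W[...,2]>z0)&(W[...,2]<z1)&(np.abs(W[...,0]-.467)<.07)&(np.abs(W[...,1]-.33)<.07)
    w=W[m]; r=cv2.minAreaRect((w[:,:2]*1000).astype(np.float32)); print(name,len(w),np.round(r[0],1),np.round(r[1],1),round(r[2],1),np.median(w[:,2]).round(4))
rect('top',.112,.13); rect('collar',.058,.075); rect('foot',.005,.015)
print(status.get_obs()['q'].round(2))
rows(467,330.3,84,182.3)
E
```

```text
time_s: 1.35
eef_pos: [0.4667, 0.3307, 0.2447]
eef_rot: [-0.0, 0.877, 0.48, -0.001]
wrist_force: [-0.1, 0.5, 0.4]
opening: 0.997
grasp_force: 0.0
time_s: 2.35
eef_pos: [0.4667, 0.331, 0.245]
eef_rot: [0.0, 1.0, 0.022, -0.0]
wrist_force: [0.6, 0.5, 0.3]
opening: 1.002
grasp_force: 0.0
top 1067 [467.1 330.4] [49.6 11.8] 2.8 0.1205
collar 2510 [467.1 330.2] [65.6 42.2] 2.9 0.0657
foot 4062 [455.9 321. ] [122.4  96.6] 3.0 0.0097
[0.41 0.16 1.6  0.   1.38 1.94]
shift [ 0.03  0.07 16.11] turn [0.  0.  0.2]
```

View pics/w1.png

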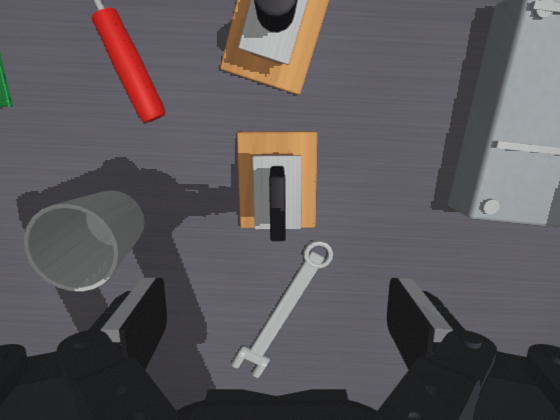

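The key is centred at (467.1, 330.4) with a yaw of 2.9°. In the wrist view its handle is at about (278,203), midway between the fingers. I'll go down, grip it and lift.

```bash
python3 -m handwheel '[[[1,0.03,0.06,5,0,0,-0.4],[1,0.03,0.06,10,0,0,-0.4],[1,0.03,0.06,14,0,0,-0.4],[1,0.03,0.06,16.1,0,0,-0.4],[1,0.03,0.06,16.1,0,0,-0.4],[-1,0.03,0.06,16.1,0,0,-0.4],[-1,0.03,0.06,16.1,0,0,-0.4],[-1,0.03,0.06,16.1,0,0,-0.4],[-1,0.03,0.06,16.1,0,0,-0.4],[-1,0.03,0.06,16.1,0,0,-0.4]]]'
python3 -m handwheel '[[[-1,0,0,0,0,0,0],[-1,0,0,0,0,0,0],[-1,0,0,-2,0,0,0],[-1,0,0,-5,0,0,0],[-1,0,0,-9,0,0,0],[-1,0,0,-13,0,0,0],[-1,0,0,-16,0,0,0],[-1,0,0,-16,0,0,0]]]'
python3 -c "
from h import *
rows(350,30,260,176.6)"
```

```text
time_s: 3.65
eef_pos: [0.4675, 0.3306, 0.085]
eef_rot: [-0.0, 1.0, 0.024, 0.0]
wrist_force: [-1.3, -0.4, 2.5]
opening: 0.131
grasp_force: 58.9
time_s: 4.65
eef_pos: [0.4684, 0.3311, 0.2465]
eef_rot: [-0.001, 1.0, 0.024, 0.002]
wrist_force: [0.1, -0.6, -2.6]
opening: 0.132
grasp_force: 58.5
shift [-13.28  29.5   -1.46] turn [-0.1 -0.2  6.2]
```

```bash
python3 -m handwheel '[[[-1,-1,3,-0.5,0,0,2],[-1,-3,8,-1,0,0,4],[-1,-5,14,-1.4,0,0,6.2],[-1,-7,20,-1.4,0,0,6.2],[-1,-7.5,25,-1.4,0,0,6.2],[-1,-8,29,-1.4,0,0,6.2],[-1,-8,29.5,-1.4,0,0,6.2],[-1,-8,29.5,-1.4,0,0,6.2],[-1,-8,29.5,-1.4,0,0,6.2]]]'
python3 - <<'E'
from h import *
c=cam('wrist'); save(c,'w2.png'); W=pts(c); np.save('w2.npy',W)
def rect(name,z0,z1,x,y,r):
    m=(W[...,2]>z0)&(W[...,2]<z1)&(np.abs(W[...,0]-x)<r)&(np.abs(W[...,1]-y)<r)
    w=W[m]
    if len(w)<5: return print(name,len(w))
    a=cv2.minAreaRect((w[:,:2]*1000).astype(np.float32)); print(name,len(w),np.round(a[0],1),np.round(a[1],1),round(a[2],1),np.median(w[:,2]).round(4))
rect('latchtop',.111,.12,.477,.027,.035); rect('slot',.098,.107,.477,.027,.025)
rect('grip',.145,.17,.56,-.017,.05)
print(pose().round(3))
E
```

```text
time_s: 5.78
eef_pos: [0.4013, 0.033, 0.2576]
eef_rot: [-0.0, 1.0, -0.029, -0.001]
wrist_force: [-0.2, 0.3, -1.7]
opening: 0.134
grasp_force: 59.1
latchtop 3880 [483.5  24.6] [53.8 69.1] 77.7 0.1149
slot 828 [477.1  26. ] [49.5 45.8] 4.6 0.1032
grip 159 [530.1 -15.4] [11.9  3.2] 73.3 0.1535
[[ 0.998 -0.058 -0.001  0.401]
 [-0.058 -0.998  0.001  0.033]
 [-0.001 -0.    -1.     0.258]
 [ 0.     0.     0.     1.   ]]
```

View pics/w2.png

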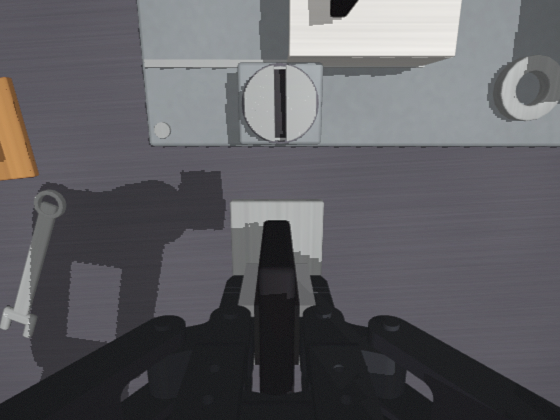

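The latch head is at about (280,103) with its slot nearly vertical in the image. The held key's grey collar is at (277,240). Next I'll fit the head, the slot and the collar.

```bash
python3 - <<'E'
from h import *
W=np.load('w2.npy'); v,u=np.mgrid[:420,:560]
z=W[...,2]
m=(z>.111)&(z<.12)&(u>238)&(u<322)&(v>60)&(v<146)
(c,r)=cv2.minEnclosingCircle((W[m][:,:2]*1000).astype(np.float32)); print('head',np.round(c,1),r, z[m].mean())
s=(np.hypot(W[...,0]*1000-c[0],W[...,1]*1000-c[1])<24)&(z<.11)
w=W[s][:,:2]*1000; a=cv2.minAreaRect(w.astype(np.float32)); print('slot',len(w),np.round(a,1) if 0 else a)
d=np.linalg.svd(w-w.mean(0),full_matrices=False)[2][0]; print('slot dir deg',np.degrees(np.arctan2(d[1],d[0])),'mean',w.mean(0))
k=(v>195)&(v<275)&(u>225)&(u<330)&(z>.15); print('z hist',np.histogram(z[k],bins=12))
T=pose(); L=(W-T[:3,3])@T[:3,:3]*1000
k=(v>195)&(v<275)&(u>225)&(u<330)&(L[...,2]>13)&(L[...,2]<25); l=L[k]
print('collar tool z',np.median(l[:,2]),'x max',l[:,0].max(),'y',l[:,1].min(),l[:,1].max(), cv2.minAreaRect(l[:,:2].astype(np.float32)))
E
```

```text
head [476.   26.3] 27.375062942504883 0.11478571631231053
slot 798 ((476.2988586425781, 26.10385513305664), (9.050715446472168, 47.32859802246094), 87.46370697021484)
slot dir deg 178.20447917216032 mean [476.49429728  26.04028301]
z hist (array([2004, 2890,  101,  101,  111,  212,  278,  247,  175,  196,  216,
        381]), array([0.23303141, 0.238181  , 0.24333059, 0.24848019, 0.25362978,
       0.25877938, 0.26392897, 0.26907857, 0.27422816, 0.27937776,
       0.28452735, 0.28967695, 0.29482654]))
collar tool z 19.429836526429607 x max 32.58493479138463 y -21.098360080057212 21.206096670482683 ((14.146690368652344, 0.04657745361328125), (42.23869323730469, 36.844669342041016), 89.87488555908203)
```

```bash
python3 -c "
from h import *
rows(476.5,26.1,195,177.8)"
```

```text
shift [7.54 0.26 6.27] turn [-0.   0.1 -1.1]
```

```bash
python3 -m handwheel '[[[-1,4,0.1,1,0,0,-1.1],[-1,7.5,0.26,2,0,0,-1.1],[-1,7.54,0.26,4,0,0,-1.1],[-1,7.54,0.26,6,0,0,-1.1],[-1,7.54,0.26,6.25,0,0,-1.1],[-1,7.54,0.26,6.25,0,0,-1.1],[-1,7.54,0.26,6.25,0,0,-1.1]]]'
python3 -c "
from h import *
rows(476.5,26.1,175,177.8); print(status.get_obs()['q'].round(2))
c=cam('scene'); cv2.imwrite('pics/s2.png',cv2.resize(c['frame'][150:290,220:400],None,fx=4,fy=4))"
```

```text
time_s: 6.7
eef_pos: [0.4773, 0.025, 0.1968]
eef_rot: [0.0, 1.0, -0.02, 0.001]
wrist_force: [-0.2, 0.3, -0.9]
opening: 0.134
grasp_force: 59.1
shift [-0.09 -0.11  2.18] turn [ 0.  -0.1 -0.1]
[-0.2  -0.01  1.88  0.    1.26  1.41]
```

```bash
python3 -m handwheel '[[[-1,-0.08,-0.1,0.4,0,0,0],[-1,-0.08,-0.1,0.8,0,0,0],[-1,-0.08,-0.1,0.8,0,0,0],[-1,-0.08,-0.1,1.1,0,0,0],[-1,-0.08,-0.1,1.3,0,0,0],[-1,-0.08,-0.1,1.5,0,0,0]]]'
python3 -m handwheel '[[[-1,0,0,0.2,0,0,0],[-1,0,0,0.4,0,0,0],[-1,0,0,0.6,0,0,0],[-1,0,0,0.6,0,0,0]]]'
```

```text
time_s: 7.5
eef_pos: [0.4759, 0.0259, 0.1806]
eef_rot: [-0.0, 1.0, -0.02, -0.0]
wrist_force: [0.0, -1.5, -1.7]
opening: 0.135
grasp_force: 59.1
time_s: 8.0
eef_pos: [0.4758, 0.0259, 0.1746]
eef_rot: [-0.0, 1.0, -0.02, -0.0]
wrist_force: [0.1, -0.4, -1.2]
opening: 0.131
grasp_force: 59.1
```

The blade is in the slot with no resistance, so I'll turn it anticlockwise.

```bash
python3 -m handwheel '[[[-1,0,0,0,0,0,-8],[-1,0,0,0,0,0,-16],[-1,0,0,0,0,0,-24],[-1,0,0,0,0,0,-32],[-1,0,0,0,0,0,-40],[-1,0,0,0,0,0,-48],[-1,0,0,0,0,0,-56],[-1,0,0,0,0,0,-64],[-1,0,0,0,0,0,-72],[-1,0,0,0,0,0,-78]]]'
python3 -m handwheel '[[[-1,0,0,0,0,0,-6],[-1,0,0,0,0,0,-10],[-1,0,0,0,0,0,-13],[-1,0,0,0,0,0,-15],[-1,0,0,0,0,0,-15]]]'
python3 -c "
from h import *
print(status.get_obs()['torque']);rows(476,26,175,267)"
```

```text
time_s: 9.25
eef_pos: [0.4751, 0.0269, 0.1747]
eef_rot: [-0.001, 0.789, 0.615, -0.0]
wrist_force: [-2.0, 4.0, 1.1]
opening: 0.131
grasp_force: 59.5
time_s: 9.88
eef_pos: [0.4749, 0.0266, 0.1745]
eef_rot: [-0.001, 0.703, 0.711, -0.0]
wrist_force: [-4.8, 4.0, 0.5]
opening: 0.131
grasp_force: 59.3
[ 0.6571062   0.92830914 -0.08521693]
shift [-0.06  0.11 -0.06] turn [-0.1 -0.1  3.7]
```

```bash
python3 -m handwheel '[[[-1,0,0,0,0,0,2],[-1,0,0,0,0,0,4],[-1,0,0,-0.5,0,0,4],[-1,0,0,-1.2,0,0,4],[-1,0,0,-2,0,0,4],[-1,0,0,-4,0,0,4],[-1,0,0,-8,0,0,4],[-1,0,0,-8,0,0,4]]]'
python3 - <<'E'
from h import *
T=pose();c=cam('wrist'); W=pts(c); save(c,'w3.png'); v,u=np.mgrid[:420,:560]
L=(W-T[:3,3])@T[:3,:3]*1000
k=(v>180)&(v<290)&(u>200)&(u<350)&(L[...,2]>13)&(L[...,2]<27); l=L[k]
print('collar z',np.median(l[:,2]),l[:,0].max(),l[:,1].min(),l[:,1].max(),cv2.minAreaRect(l[:,:2].astype(np.float32)))
print(T.round(3)); rows(467.5,330.3,246,182.9)
c=cam('top');save(c,'t2.png');W=pts(c);z=W[...,2]
E
```

```text
time_s: 10.88
eef_pos: [0.4786, 0.0253, 0.2591]
eef_rot: [0.004, 0.727, 0.686, 0.002]
wrist_force: [-0.5, -0.4, -1.7]
opening: 0.137
grasp_force: 59.3
collar z 19.163326367073072 31.438571497151035 -19.728839267532134 22.482689586594287 ((13.15766716003418, 1.3729972839355469), (42.174156188964844, 36.5379753112793), 89.92902374267578)
[[ 0.058  0.998  0.008  0.479]
 [ 0.998 -0.058 -0.002  0.025]
 [-0.001  0.009 -1.     0.259]
 [ 0.     0.     0.     1.   ]]
shift [30.37 -2.75  1.06] turn [ 0.3 -0.2 83.8]
```

View pics/w3.png

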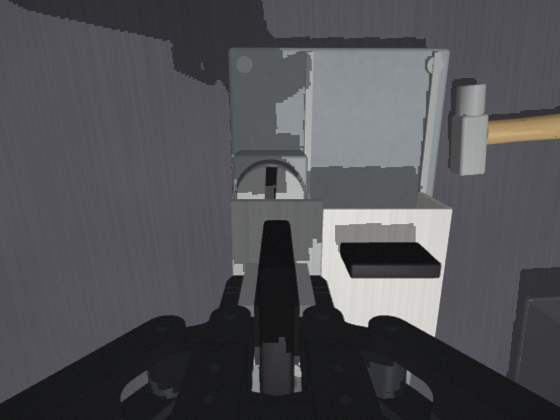

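The slot now lies along y (at about (271,180) in the wrist view), so the fastener is turned. Next I'll take the key back to above its stand.

```bash
python3 -m handwheel '[[[-1,4,-0.3,0,0,0,10],[-1,9,-1,0,0,0,20],[-1,14,-1.5,0,0,0,30],[-1,19,-2,0,0,0,40],[-1,24,-2.4,0.5,0,0,50],[-1,28,-2.6,1,0,0,60],[-1,30,-2.7,1,0,0,70],[-1,30.4,-2.75,1,0,0,80],[-1,30.4,-2.75,1,0,0,83.8],[-1,30.4,-2.75,1,0,0,83.8]]]'
python3 -m handwheel '[[[-1,0,0,1,0,0,0],[-1,0,0,3,0,0,0],[-1,0,0,5,0,0,0],[-1,0,0,6,0,0,0],[-1,0,0,6,0,0,0],[-1,0,0,6,0,0,0]]]'
python3 - <<'E'
from h import *
T=pose();c=cam('wrist'); W=pts(c); v,u=np.mgrid[:420,:560]
L=(W-T[:3,3])@T[:3,:3]*1000
k=(v>180)&(v<290)&(u>200)&(u<350)&(L[...,2]>13)&(L[...,2]<27); l=L[k]
print('collar z',np.median(l[:,2]),l[:,0].max(),l[:,1].min(),l[:,1].max(),cv2.minAreaRect(l[:,:2].astype(np.float32)))
print(T.round(4)); rows(467.5,330.3,152,182.9)
E
```

```text
time_s: 12.22
eef_pos: [0.4654, 0.3308, 0.2433]
eef_rot: [0.0, 1.0, 0.026, -0.001]
wrist_force: [0.2, 0.0, -1.7]
opening: 0.136
grasp_force: 59.2
time_s: 12.98
eef_pos: [0.4666, 0.3311, 0.1855]
eef_rot: [-0.0, 1.0, 0.025, 0.001]
wrist_force: [0.6, -0.6, -0.9]
opening: 0.133
grasp_force: 59.2
collar z 19.230347056444952 32.49794442056175 -21.026838571986126 21.240772719978303 ((14.124582290649414, 0.10255813598632812), (36.71036148071289, 42.28326416015625), 0.05718906968832016)
[[ 9.987e-01  5.040e-02  1.100e-03  4.666e-01]
 [ 5.040e-02 -9.987e-01  5.000e-04  3.311e-01]
 [ 1.100e-03 -4.000e-04 -1.000e+00  1.855e-01]
 [ 0.000e+00  0.000e+00  0.000e+00  1.000e+00]]
shift [0.08 0.1  3.37] turn [-0.  -0.1 -0. ]
```

```bash
python3 -m handwheel '[[[-1,0.06,0.08,2,0,0,0],[-1,0.06,0.08,4,0,0,0],[-1,0.06,0.08,6,0,0,0],[-1,0.06,0.08,8,0,0,0],[-1,0.06,0.08,9.2,0,0,0],[-1,0.06,0.08,9.8,0,0,0],[-1,0.06,0.08,10,0,0,0],[-1,0.06,0.08,10,0,0,0],[-1,0.06,0.08,10,0,0,0]]]'
python3 -c "
from h import *
rows(467.5,330.3,85,182.9)"
```

```text
time_s: 14.15
eef_pos: [0.4671, 0.3304, 0.0854]
eef_rot: [-0.0, 1.0, 0.025, 0.001]
wrist_force: [0.2, -0.1, -1.1]
opening: 0.134
grasp_force: 59.3
shift [0.04 0.01 0.04] turn [-0.  -0.1 -0. ]
```

```bash
python3 -m handwheel '[[[-1,0,0,0.06,0,0,0],[-1,0,0,0.06,0,0,0],[1,0,0,0.06,0,0,0],[1,0,0,0.06,0,0,0],[1,0,0,0.06,0,0,0],[1,0,0,0.06,0,0,0],[1,0,0,0.06,0,0,0],[1,0,0,-3,0,0,0],[1,0,0,-9,0,0,0],[1,0,0,-15,0,0,0]]]'
python3 - <<'E'
from h import *
c=cam('wrist'); save(c,'w4.png'); W=pts(c)
def rect(name,z0,z1,x,y,r):
    m=(W[...,2]>z0)&(W[...,2]<z1)&(np.abs(W[...,0]-x)<r)&(np.abs(W[...,1]-y)<r); w=W[m]
    a=cv2.minAreaRect((w[:,:2]*1000).astype(np.float32)); print(name,len(w),np.round(a[0],1),np.round(a[1],1),round(a[2],1),np.median(w[:,2]).round(4))
rect('top',.112,.13,.467,.33,.06); rect('collar',.058,.075,.467,.33,.06)
c=cam('top'); W=pts(c); rect('hoodgrip',.145,.18,.561,-.017,.06)
rows(500,-17,240,176.6); rows(561,-17,240,176.6)
E
```

```text
time_s: 15.4
eef_pos: [0.4663, 0.33, 0.236]
eef_rot: [0.0, 1.0, 0.025, -0.001]
wrist_force: [0.9, 0.3, -1.2]
opening: 1.002
grasp_force: 0.0
top 1153 [466.8 330.1] [49.5 11.8] 2.7 0.1205
collar 2649 [466.8 330.1] [65.6 42. ] 3.0 0.0657
hoodgrip 109 [561.  -16.8] [10.8 62.1] 88.6 0.1613
shift [ 1.17 35.01  0.17] turn [-0.3 -0.7  6.3]
shift [ 7.26 35.32  0.25] turn [-0.3 -0.7  6.3]
```

The key is back upright in its stand, within 0.5 mm of where it was. Now for the hood grip.

```bash
python3 -m handwheel '[[[1,1,4,0,0,0,3],[1,2,10,0.2,0,0,6.3],[1,4,16,0.2,0,0,6.3],[1,6,22,0.2,0,0,6.3],[1,7,28,0.2,0,0,6.3],[1,7.3,33,0.2,0,0,6.3],[1,7.3,35.3,0.2,0,0,6.3],[1,7.3,35.3,0.2,0,0,6.3],[1,7.3,35.3,0.2,0,0,6.3]]]'
python3 -c "
from h import *
rows(561,-17,131,176.6)"
```

```text
time_s: 16.62
eef_pos: [0.5571, -0.018, 0.2325]
eef_rot: [-0.0, 1.0, -0.03, -0.0]
wrist_force: [-0.1, -0.4, 0.1]
opening: 0.997
grasp_force: 0.0
shift [ 0.38 -0.12 10.15] turn [-0.  0. -0.]
```

```bash
python3 -m handwheel '[[[1,0.2,0,3,0,0,0],[1,0.2,0,6,0,0,0],[1,0.2,0,9,0,0,0],[1,0.2,0,10,0,0,0],[-1,0.2,0,10,0,0,0],[-1,0.2,0,10,0,0,0],[-1,0.2,0,10,0,0,0],[-1,0.2,0,10,0,0,0],[-1,0.2,0,10,0,0,0],[-1,0.2,0,10,0,0,0]]]'
python3 -m handwheel '[[[-1,0,-1,0,0,0,0],[-1,0,-2.5,0,0,0,0],[-1,0,-4,0,0,0,0],[-1,0,-5.5,0,0,0,0],[-1,0,-7,0,0,0,0],[-1,0,-8.5,0,0,0,0],[-1,0,-10,0,0,0,0],[-1,0,-11,0,0,0,0],[-1,0,-11.7,0,0,0,0],[-1,0,-11.9,0,0,0,0]]]'
python3 -m handwheel '[[[-1,0,-0.1,0,0,0,0],[-1,0,-0.3,0,0,0,0],[-1,0,-0.3,0,0,0,0]]]'
```

```text
time_s: 17.88
eef_pos: [0.5599, -0.018, 0.1338]
eef_rot: [-0.001, 1.0, -0.03, 0.001]
wrist_force: [-1.0, 4.8, 5.0]
opening: 0.131
grasp_force: 60.2
time_s: 19.12
eef_pos: [0.5669, 0.0998, 0.1338]
eef_rot: [0.001, 1.0, -0.03, 0.001]
wrist_force: [-2.8, -2.5, 6.0]
opening: 0.124
grasp_force: 60.2
time_s: 19.5
eef_pos: [0.5671, 0.1019, 0.1338]
eef_rot: [0.001, 1.0, -0.03, 0.0]
wrist_force: [-2.0, -4.3, 6.2]
opening: 0.132
grasp_force: 60.4
```

```bash
python3 -m handwheel '[[[-1,0,-0.15,0,0,0,0],[-1,0,-0.3,0,0,0,0],[-1,0,-0.3,0,0,0,0]]]'
python3 -m handwheel '[[[1,0,0.2,0,0,0,0],[1,0,0.2,0,0,0,0],[1,0,0.2,0,0,0,0],[1,0,0.2,0,0,0,0],[1,0,0.2,0,0,0,0],[1,0,0.2,-3,0,0,0],[1,0,0.2,-8,0,0,0],[1,0,0.2,-11,0,0,0],[1,0,0.2,-11,0,0,0]]]'
python3 -c "
from h import *
rows(540,-41.6,235,266.6)"
```

```text
time_s: 19.88
eef_pos: [0.5671, 0.102, 0.1338]
eef_rot: [0.003, 1.0, -0.03, 0.0]
wrist_force: [-4.6, -15.3, 7.3]
opening: 0.13
grasp_force: 60.6
time_s: 21.0
eef_pos: [0.5685, 0.1041, 0.2461]
eef_rot: [-0.0, 1.0, -0.03, 0.003]
wrist_force: [-0.2, 0.8, -0.8]
opening: 1.002
grasp_force: 0.0
shift [-1.98 14.71  1.09] turn [  0.3  -0.3 -90. ]
```

The hood is at its stop: 15 N and no further travel. Next I'll look at the valve from close by.

```bash
python3 -m handwheel '[[[1,0,4,0,0,0,-10],[1,0,8,0,0,0,-20],[1,0,12,0,0,0,-30],[1,-0.5,16,0,0,0,-40],[1,-0.5,19,0,0,0,-50],[1,-0.5,21,0,0,0,-60],[1,-0.5,21.3,0,0,0,-70],[1,-0.5,21.3,0,0,0,-80],[1,-0.5,21.3,0,0,0,-90],[1,-0.5,21.3,0,0,0,-90]]]'
python3 - <<'E'
from h import *
c=cam('wrist'); save(c,'w5.png'); W=pts(c); np.save('w5.npy',W)
for z0,z1 in((.096,.11),(.08,.11)):
    m=(W[...,2]>z0)&(W[...,2]<z1)&(np.abs(W[...,0]-.561)<.045)&(np.abs(W[...,1]+.0416)<.045); w=W[m]
    if len(w)>4: print(len(w),cv2.minAreaRect((w[:,:2]*1000).astype(np.float32)),np.median(w[:,2]))
print(pose().round(3),status.get_obs()['q'].round(2))
rows(560.8,-41.6,150,266.6)
E
```

```text
time_s: 22.25
eef_pos: [0.5483, -0.1081, 0.2413]
eef_rot: [-0.001, 0.728, 0.685, -0.0]
wrist_force: [-0.6, 0.8, -0.2]
opening: 0.999
grasp_force: 0.0
1446 ((560.125244140625, -42.926658630371094), (51.02708053588867, 14.050056457519531), 86.58564758300781) 0.1046984079666673
1446 ((560.125244140625, -42.926658630371094), (51.02708053588867, 14.050056457519531), 86.58564758300781) 0.1046984079666673
[[ 0.063  0.998 -0.002  0.548]
 [ 0.998 -0.063  0.001 -0.108]
 [ 0.001 -0.002 -1.     0.241]
 [ 0.     0.     0.     1.   ]] [-0.41  0.14  1.64  0.    1.37 -0.34]
shift [6.7  0.83 9.15] turn [-0.1 -0.  -0.2]
```

View pics/w5.png

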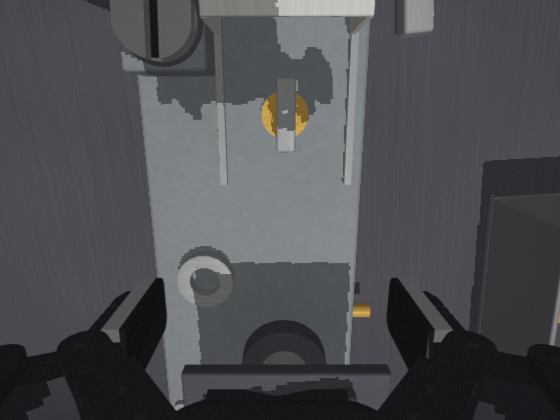

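The wing is at (560.1, -42.9) with a yaw of -3.4°, shown at about (286,114) between the two rails. The bearing sits clear at (205,280). I'll go down with the fingers half open.

```bash
python3 -m handwheel '[[[0,3,0.4,1,0,0,-0.2],[0,6,0.8,2,0,0,-0.2],[0,6.58,0.76,4,0,0,-0.2],[0,6.58,0.76,6,0,0,-0.2],[0,6.58,0.76,7,0,0,-0.2],[0,6.58,0.76,7,0,0,-0.2],[0,6.58,0.76,7,0,0,-0.2]]]'
python3 -c "
from h import *
rows(560.1,-42.9,77,266.6)"
```

```text
time_s: 23.18
eef_pos: [0.561, -0.0434, 0.1735]
eef_rot: [0.001, 0.727, 0.687, 0.0]
wrist_force: [-0.1, 0.6, -0.3]
opening: 0.501
grasp_force: 0.0
shift [ 0.05 -0.1   9.65] turn [0.1 0.  0.1]
```

```bash
python3 -m handwheel '[[[0,0.04,-0.08,3,0,0,0],[0,0.04,-0.08,6,0,0,0],[0,0.04,-0.08,8.5,0,0,0],[0,0.04,-0.08,9.5,0,0,0],[0,0.04,-0.08,9.5,0,0,0],[-1,0.04,-0.08,9.5,0,0,0],[-1,0.04,-0.08,9.5,0,0,0],[-1,0.04,-0.08,9.5,0,0,0],[-1,0.04,-0.08,9.5,0,0,0],[-1,0.04,-0.08,9.5,0,0,0]]]'
python3 -m handwheel '[[[-1,0,0,0,0,0,-6],[-1,0,0,0,0,0,-12],[-1,0,0,0,0,0,-18],[-1,0,0,0,0,0,-23],[-1,0,0,0,0,0,-28],[-1,0,0,0,0,0,-31],[-1,0,0,0,0,0,-32],[-1,0,0,0,0,0,-32]]]'
cat >look.py <<'E'
from h import *
c=cam('top'); save(c,'tl.png'); W=pts(c)
w=W[165:245,330:410].reshape(-1,3); z=w[:,2]
t=(z>.085)&(z<.17); print('table z',np.median(z[t]),t.sum()); zm=np.nanmax(z); p=w[z>zm-.02]; print('top z',zm,cv2.minAreaRect((p[:,:2]*1000).astype(np.float32)))
print(status.get_obs()['torque'].round(2),pose()[:3,0].round(3))
E
python3 look.py
```

```text
time_s: 24.42
eef_pos: [0.5588, -0.0428, 0.0793]
eef_rot: [-0.001, 0.727, 0.687, -0.001]
wrist_force: [-9.5, -0.1, 10.5]
opening: 0.147
grasp_force: 59.6
time_s: 25.42
eef_pos: [0.5588, -0.0427, 0.0794]
eef_rot: [-0.001, 0.509, 0.861, -0.001]
wrist_force: [-10.3, 0.7, 10.1]
opening: 0.149
grasp_force: 59.8
table z 0.1470831079918251 1813
top z 0.2350539092836632 ((545.669921875, -274.326416015625), (100.42943572998047, 46.361610412597656), 5.318059921264648)
[-0.02  1.36 -0.01] [-0.482  0.876  0.001]
```

The table is already sinking, so I'll release the wing, retreat, and wait for it to reach the bottom.

```bash
python3 -m handwheel '[[[0,0,0,0,0,0,0],[0,0,0,0,0,0,0],[0,0,0,0,0,0,0],[0,0,0,0,0,0,0],[0,0,0,-3,0,0,0],[0,0,0,-8,0,0,0],[0,0,0,-13,0,0,0],[0,0,0,-17,0,0,0],[0,0,0,-17,0,0,0],[0,0,0,-17,0,0,0]]]'
python3 -m handwheel '[[[0,-1,-5,0,0,0,0],[0,-1,-10,0,0,0,0],[0,-1,-10,0,0,0,0],[0,-1,-10,0,0,0,0],[0,-1,-10,0,0,0,0],[0,-1,-10,0,0,0,0],[0,-1,-10,0,0,0,0],[0,-1,-10,0,0,0,0],[0,-1,-10,0,0,0,0],[0,-1,-10,0,0,0,0]]]'
python3 -m handwheel '[[[0,0,0,0,0,0,0],[0,0,0,0,0,0,0],[0,0,0,0,0,0,0],[0,0,0,0,0,0,0],[0,0,0,0,0,0,0],[0,0,0,0,0,0,0],[0,0,0,0,0,0,0],[0,0,0,0,0,0,0],[0,0,0,0,0,0,0],[0,0,0,0,0,0,0]]]'; python3 look.py
python3 - <<'E'
from h import *
c=cam('top'); W=pts(c)
for x,y,z0,z1,r in((.56,-.043,.097,.11,.04),(.567,.103,.145,.18,.06)):
    w=W[(W[...,2]>z0)&(W[...,2]<z1)&(np.abs(W[...,0]-x)<r)&(np.abs(W[...,1]-y)<r)]
    if len(w)>4: print(cv2.minAreaRect((w[:,:2]*1000).astype(np.float32)))
E
```

```text
time_s: 26.72
eef_pos: [0.5593, -0.0426, 0.2471]
eef_rot: [-0.0, 0.509, 0.861, -0.0]
wrist_force: [-0.1, -0.1, -0.4]
opening: 0.499
grasp_force: 0.0
time_s: 27.98
eef_pos: [0.4769, -0.0996, 0.2478]
eef_rot: [0.0, 0.509, 0.861, 0.0]
wrist_force: [-0.2, 0.9, -0.0]
opening: 0.5
grasp_force: 0.0
time_s: 29.22
eef_pos: [0.4769, -0.0996, 0.2478]
eef_rot: [0.0, 0.509, 0.861, 0.0]
wrist_force: [0.5, 0.2, 0.6]
opening: 0.501
grasp_force: 0.0
table z 0.10214972909479036 1304
top z 0.6236042446648256 ((449.4161682128906, -135.7637939453125), (49.49887466430664, 79.29393005371094), 85.73602294921875)
[ 0.02 -0.05 -0.01] [-0.481  0.876  0.   ]
((554.7559204101562, -29.513141632080078), (12.673778533935547, 24.219005584716797), 37.72907257080078)
((568.68701171875, 102.22491455078125), (12.253387451171875, 62.578060150146484), 86.64488983154297)
```

View pics/tl.png

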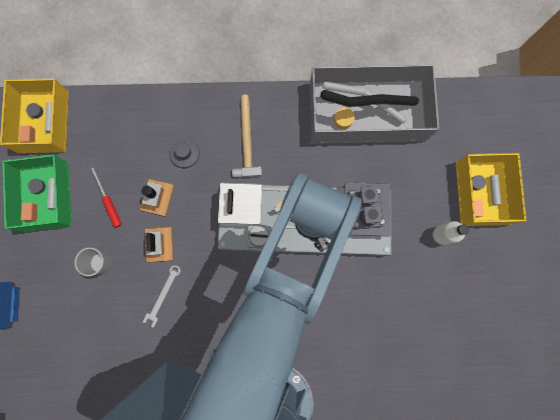

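The top view shows the hood fully open at (240,203), the key standing at (154,243), and the pump on the lowered table at (372,205). I'll wait a little longer and check that the table has settled.

```bash
python3 -m handwheel '[[[0,-8,-6,0,0,0,0],[0,-16,-8,0,0,0,0],[0,-16,-8,0,0,0,0],[0,-16,-8,0,0,0,0],[0,-16,-8,0,0,0,0],[0,-16,-8,0,0,0,0],[0,-16,-8,0,0,0,0],[0,-16,-8,0,0,0,0],[0,-16,-8,0,0,0,0]]]' 
python3 - <<'E'
from h import *
c=cam('top'); W=pts(c); z=W[...,2]
w=W[165:245,345:410].reshape(-1,3); z=w[:,2]
t=(z>.085)&(z<.125); print('table',np.median(z[t]),t.sum()); p=w[(z>.165)&(z<.2)]; print(np.median(p[:,2]),cv2.minAreaRect((p[:,:2]*1000).astype(np.float32)))
for x,y,z0,z1,r in((.56,-.043,.097,.11,.04),(.567,.103,.145,.18,.06)):
    w=W[(W[...,2]>z0)&(W[...,2]<z1)&(np.abs(W[...,0]-x)<r)&(np.abs(W[...,1]-y)<r)]
    if len(w)>4: print(cv2.minAreaRect((w[:,:2]*1000).astype(np.float32)))
E
```

```text
time_s: 30.45
eef_pos: [0.4839, -0.278, 0.2479]
eef_rot: [0.0, 0.509, 0.861, -0.0]
wrist_force: [1.0, -1.1, 0.4]
opening: 0.498
grasp_force: 0.0
table 0.10298844171149857 907
0.18043744348965096 ((547.7135009765625, -268.7798156738281), (43.254032135009766, 100.26595306396484), 87.40300750732422)
((560.9843139648438, -42.217002868652344), (14.546595573425293, 52.00142288208008), 28.575864791870117)
((568.6701049804688, 102.4168701171875), (12.142982482910156, 63.294979095458984), 86.33566284179688)
```

```bash
python3 -m handwheel '[[[0,8,6,0,0,0,0],[0,16,8,-2,0,0,0],[0,20,2,-4,0,0,0],[0,20,0,-4,0,0,0],[0,20,0,-4,0,0,0],[0,20,0,-4,0,0,0],[0,20,0,-4,0,0,0],[0,20,0,-4,0,0,0],[0,20,0,-4,0,0,0]]]' 
python3 - <<'E'
from h import *
c=cam('top'); W=pts(c)
w=W[165:245,345:410].reshape(-1,3); z=w[:,2]
t=(z>.085)&(z<.125); print('table',np.median(z[t]),t.sum()); p=w[(z>.165)&(z<.2)]; print(np.median(p[:,2]),len(p),cv2.minAreaRect((p[:,:2]*1000).astype(np.float32)))
c=cam('scene'); W=pts(c); cv2.imwrite('pics/s9.png',cv2.resize(c['frame'][150:290,160:400],None,fx=3,fy=3))
E
```

```text
time_s: 31.62
eef_pos: [0.3877, -0.1032, 0.2873]
eef_rot: [-0.001, 0.509, 0.861, 0.0]
wrist_force: [-0.4, -0.1, -0.5]
opening: 0.5
grasp_force: 0.0
table 0.10230900520330155 1629
0.18046762092541568 613 ((546.0625610351562, -274.3265075683594), (103.10433197021484, 48.06193161010742), 5.201428413391113)
```

View pics/s9.png

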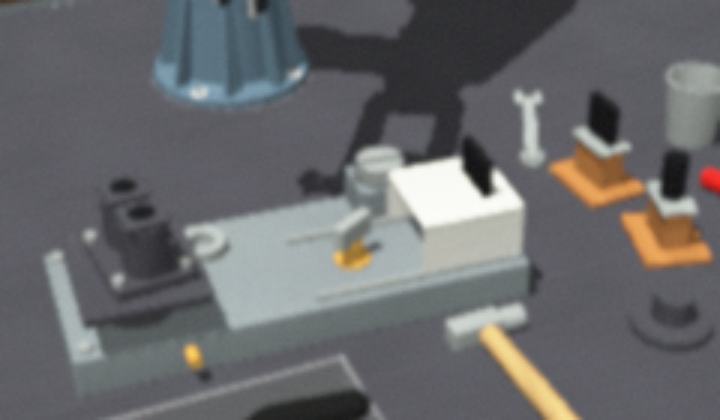

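The close-up shows the table at the bottom with the pump standing on it at (140,230), the wing cracked open at (352,235), the hood open at (460,200), and both keys upright. The height reading has stopped changing.

```bash
python3 -c "
from bench import ctrl
print(ctrl.hand_in())"
```

```text
the job is handed in; nothing more can be done
None
```

The job is handed in at about 32 s: I unlocked the fastener with the flat-blade key, put the key back upright in its stand, slid the hood to its stop and opened the valve about 0.56 rad; the lift table went all the way down with the pump body standing on it.

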